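# Pack the dental instrument cassette

## Task

Pack the instrument cassette for cleaning: lay the blue handpiece flat in the blue bin and both wooden-handled wax knives flat in the green bin. When all three are in, lower the hold-down bar over the cassette's two brass pins, both holes at once, until it lies flat on the bin rims, and let go of it. Leave the other things on the bench where they are.

Things in the scene. Friction and masses are not known exactly. Their poses are not given: they have to be found in the camera images.
- cassette: Fixed steel base plate, 210 (x) x 250 (y) x 6 mm, on the bench. Origin at the centre of its underside, z up. The blue and the green bin stand on it side by side, centres at y = +50 and -50 mm (either colour on either side); their rims are 41 mm above the bench. Two brass pins stand just outside the bins (see point pin_line).
- pin_line (a point): Point of the cassette midway between the nominal places of the two pins, 56 mm above the bench at pin tip height. Upright pins 9 mm thick, tips tapering to 6 mm over the last 6 mm, stand at y = +109 and -109 mm. They share an adjustable carriage: both at the same x, anywhere from -8 to +8 mm in the cassette frame; that setting is not measured and must be seen or felt for.
- bin_blue: Open blue plastic bin for the handpiece, fixed on the cassette, same yaw: 196 (x) x 98 (y) x 35 mm outside, walls and floor 3 mm. Origin at the centre of its underside.
- bin_green: Open green plastic bin for the two wax knives, fixed on the cassette, same yaw and same size as the blue one. Origin at the centre of its underside.
- handpiece: Blue round handpiece with steel nose, loose, 110 to 230 g: barrel 24 mm thick from x = -70 to +50 mm, nose narrowing to 15 mm and ending at x = +85 mm. Origin on its axis near the balance point, x to the nose. It starts in the cradle, nose up 20 degrees and away from the robot, origin 70 mm above the bench, on saddles at x = -50 and +40 mm (16 mm long, 36 mm wide, no higher than its axis), free between.
- cradle: Grey fixed cradle of the handpiece: base plate 150 x 60 x 8 mm, two saddles on posts. Origin at the centre of its underside; the handpiece points along its x, rising 20 degrees.
- knife_1: Wax knife lying flat on the bench, about 60 g: wooden handle 90 mm long (x = -65 to +25 mm), 16 mm wide (y) and 14 mm high (z), then a short brass ferrule and a narrow steel blade to x = +81 mm. Origin in the middle of its thickness, 7 mm above the bench, x towards the blade; it balances near x = -2 mm.
- knife_2: A second wax knife, the same as knife_1.
- bar: Aluminium hold-down bar, 150 to 310 g, lying on the bench: 46 (x) x 246 (y) x 8 mm plate with two 12 mm holes right through it at y = +109 and y = -109 mm, x = 0. A black upright grip rib 12 (x) x 70 (y) mm stands on its middle, up to 46 mm above its underside. Origin at the centre of its underside. Either end may go to either pin.
- glue: Small white bottle standing on the bench, 32 mm in diameter and 75 mm high; origin at the centre of its foot. Not to be moved.
- model: White plaster tooth model, 50 x 65 x 32 mm; origin at the centre of its underside. Not to be moved.
- brush: Brush about 160 mm long lying on the bench; not an instrument for the cassette. Not to be moved.
- jar: Amber jar, 60 mm in diameter and 60 mm high. Not to be moved.
- bowl: Green bowl, 100 mm in diameter and 50 mm high. Not to be moved.
Not all that is in view belongs to the job. What is shaped like the knife_1 but black is not meant.

How it is judged:
By the outcome, as a careful person would: the job done as asked, in the order asked, and still so for the second after the job is handed in, with the robot touching nothing.
It also fails if it takes over 72 s, if anything falls off the work surface, if the arm or the gripper's body presses on something with over 40 N, if the wrist force passes 120 N, or if a joint passes its speed limit or range.

## Robot

A 6-joint arm with a two-finger parallel gripper is mounted at the origin on the work surface. World frame = base frame: x ahead of the robot, y to its left, z up, the work surface at z = 0. Lengths are in m, angles in degrees, forces in N, time in s.
With the tool pointing down it reaches from about 0.325 to 0.85 m from the base axis. Payload 15.5 kg.
Tool frame: the origin (TCP) lies midway between the tips of the shut fingers; the grasp point (between the pads) lies 19 mm behind it; z points along the fingers, y is the line along which they close (so a half turn about z gives the same grasp; the last joint's range is limited). The gripper opens to 91 mm and grips with 3 to 60 N. Pads are 32 mm wide; open, the fingers measure 118 mm over their backs; the gripper's body (76 mm by 178 mm) begins 60 mm behind the grasp point.
Start: joints at [65.059, 28.281, 77.091, -0, 74.628, -5.472], TCP at [0.208, 0.589, 0.214] pointing down, gripper open.
Joint ranges: [-166.48, 166.48], [-47.26, 123.95], [12.59, 153.08], [-70.14, 250.14], [6.76, 159.57], [-176.63, 176.63]. Speed limits (degrees/s): [108.29, 108.29, 147.25, 172.46, 172.46, 172.46].

## Interface

Orientations are given as a 3x3 rotation matrix whose columns are the frame's x, y, z axes.
In Python, from bench import ctrl gives the robot as it stands. The module is installed in compiled form; this text tells all that it offers. Calls block until the motion is done:
- ctrl.goto(position, orientation): joint-space move of the TCP to a pose.
- ctrl.move_l(position, vel=0.15, ori=None, contact_N=None): straight line of the TCP; ori=None keeps the orientation; vel is the mean speed in m/s. With contact_N (N) it stops when the force on the tool has changed by that much, and returns True; else False.
- ctrl.movej(angles): joint-space move.
- ctrl.command_gripper(opening): opening from 0.0 (shut) to 1.0 (fully open); the grip force is fixed at half the most; returns when the fingers have stopped.
- ctrl.sleep(seconds).
- ctrl.ik(position, orientation): joint angles nearest the present ones, or None.
- ctrl.read_camera(name): name is "side" or "top"; returns the picture (420x560x3 uint8, blue, green, red); there is no depth.
- ctrl.camera_params(name): a dict with "fx", "fy", "cx", "cy" (pixels), "pose" (4x4, takes a point from camera to world coordinates). Camera axes: x right, y up, looking along -z (the intrinsics and any distortion apply to the point x, -y, -z); pixel columns grow to the right and rows downward; lengths in m; the calibration is good to about 2 mm. A picture is of the moment at which its call begins. camera_params takes no time and is no camera call.
A pose or a line that the arm cannot do raises ctrl.MotionError and nothing moves.
- ctrl.sign_off(): hands the job in; it is judged then, once.
Readings, each from a call of its own:
- ctrl.current_t(): time.
- ctrl.current_q(): joint angles.
- ctrl.current_dq(): joint speeds.
- ctrl.current_effort(): joint torques, N m.
- ctrl.current_tool_pos(): TCP position.
- ctrl.current_eef_rot(): TCP orientation.
- ctrl.current_contact_force(): force on the tool from outside, world axes, zero at the start.
- ctrl.current_wrist_torque(): the same for the moment, N m.
- ctrl.current_grip_width(): opening from 0.0 (shut) to 1.0 (fully open).
- ctrl.current_grasp_force(): force on a finger pad.
Only numpy, scipy, OpenCV 4.12 (cv2) and the standard library are available. Lean on these libraries where they do the work, as an engineer would, in place of code of your own. Each camera call takes 0.05 s, during which the arm holds its last target. There are 200 camera calls.

## Working session

There is one attempt and no reset: what is moved stays moved. The work goes in short steps, each a Python script; the robot and the scene stay as the last script left them, time stands still between calls to the robot, and variables do not carry over. Pictures are saved under pics/ and viewed, at most 10 in all, crops included, and the job is handed in when it is done.

```bash
mkdir -p pics
python3 - <<'E'
from bench import ctrl
import cv2,numpy as np
np.set_printoptions(precision=4,suppress=True)
for n in("top","side"):
    im=ctrl.read_camera(n); cv2.imwrite(f"pics/{n}0.png",im); p=ctrl.camera_params(n); print(n,p)
print(ctrl.current_t())
E
```

```text
top {'fx': 424.1916041505928, 'fy': 424.1916041505928, 'cx': 282.1265931053563, 'cy': 210.00342238702495, 'pose': array([[-0.0003,  0.9902, -0.1397,  0.3773],
       [-1.    , -0.0002,  0.0011,  0.0587],
       [ 0.0011,  0.1397,  0.9902,  1.1885],
       [ 0.    ,  0.    ,  0.    ,  1.    ]])}
side {'fx': 407.5358751508184, 'fy': 407.5358751508184, 'cx': 274.741529517072, 'cy': 214.31154140919463, 'pose': array([[ 0.7148,  0.3559, -0.6019, -0.0427],
       [-0.6992,  0.3753, -0.6085, -0.5435],
       [ 0.0093,  0.8558,  0.5172,  0.5737],
       [ 0.    ,  0.    ,  0.    ,  1.    ]])}
0.1
```

View pics/top0.png

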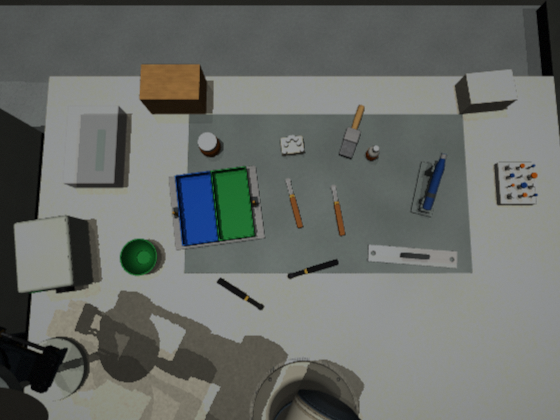

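View pics/side0.png

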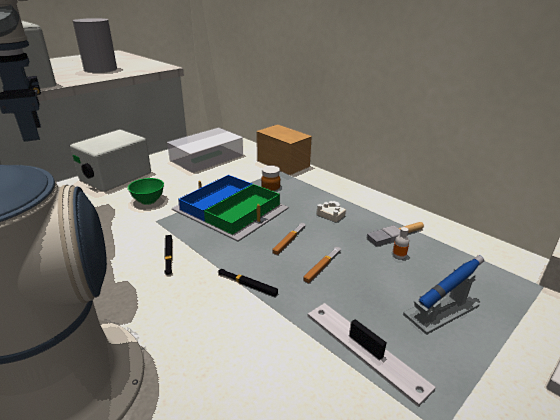

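The views show the bins (blue left, at about 197,208 in top; green 236,205), knives at (294,205) and (338,212), the bar at (412,256), the handpiece at (432,185), and the pins near (176,212) and (256,201). Black decoys are at (313,269) and (240,293).

```bash
cat > h.py <<'E'
from bench import ctrl
import cv2,numpy as np
np.set_printoptions(precision=4,suppress=True)
def ray(n,uv):
    p=ctrl.camera_params(n);T=p["pose"]
    d=np.array([(uv[0]-p["cx"])/p["fx"],-(uv[1]-p["cy"])/p["fy"],-1.])
    return T[:3,3],T[:3,:3]@d
def pt(n,uv,z):
    o,d=ray(n,uv);return o+d*(z-o[2])/d[2]
def proj(n,P):
    p=ctrl.camera_params(n);T=p["pose"];c=T[:3,:3].T@(np.asarray(P)-T[:3,3])
    return np.array([p["cx"]-p["fx"]*c[0]/c[2],p["cy"]+p["fy"]*c[1]/c[2]])
def tri(a,b):
    (o1,d1),(o2,d2)=ray("top",a),ray("side",b)
    s=np.linalg.lstsq(np.c_[d1,-d2],o2-o1,rcond=None)[0]
    A,B=o1+d1*s[0],o2+d2*s[1];return (A+B)/2,np.linalg.norm(A-B)
def mask(im,lo,hi,roi):
    x0,y0,x1,y1=roi;h=cv2.cvtColor(im,cv2.COLOR_BGR2HSV);m=np.zeros(h.shape[:2],np.uint8)
    m[y0:y1,x0:x1]=cv2.inRange(h,np.array(lo),np.array(hi))[y0:y1,x0:x1];return m
def blob(m,all=False):
    n,l,s,c=cv2.connectedComponentsWithStats(m)
    i=1+np.argmax(s[1:,4]);ys,xs=np.nonzero(l==i);return np.c_[xs,ys].astype(float)
def line(P2):  # mean, direction, halflength
    c=P2.mean(0);u,s,v=np.linalg.svd(P2-c,full_matrices=False);t=(P2-c)@v[0];return c,v[0],t.min(),t.max()
def down(yaw):  # tool down, closing (y) axis at yaw deg
    a=np.radians(yaw);y=np.array([np.cos(a),np.sin(a),0]);z=np.array([0,0,-1.]);return np.c_[np.cross(y,z),y,z]
E
python3 - <<'E'
from h import *
t=cv2.imread("pics/top0.png");s=cv2.imread("pics/side0.png")
def rep(name,n,im,lo,hi,roi,z):
    b=blob(mask(im,lo,hi,roi));W=np.array([pt(n,p,z)[:2] for p in b]);c,d,a,e=line(W)
    r=cv2.minAreaRect(W.astype(np.float32)*1000)
    print(name,n,len(b),"c",c,"ang",np.degrees(np.arctan2(d[1],d[0]))%180,"ext",a,e,"rect",np.round(r[0],1),np.round(r[1],1),round(r[2],1))
O=((3,90,40),(22,255,255))
rep("k1",'top',t,*O,(280,185,310,235),.011);rep("k2",'top',t,*O,(325,185,352,242),.011)
rep("k1",'side',s,*O,(265,215,312,256),.011);rep("k2",'side',s,*O,(298,240,350,285),.011)
B=((100,120,30),(130,255,255));G=((50,100,30),(75,255,255))
rep("blue",'top',t,*B,(165,160,225,255),.025);rep("green",'top',t,*G,(205,160,265,255),.025)
rep("hp",'top',t,*B,(405,140,460,220),.07)
rep("bar",'top',t,(0,0,105),(180,60,255),(362,238,465,272),.008)
rep("rib",'top',t,(0,0,0),(180,255,50),(390,246,440,264),.046)
Z=lambda im,x0,y0,x1,y1,k:cv2.resize(im[y0:y1,x0:x1],None,fx=k,fy=k,interpolation=cv2.INTER_CUBIC)
a=Z(t,165,160,270,255,4);b=Z(t,360,235,465,275,4);c=Z(s,170,165,290,240,3);e=Z(t,400,145,460,225,4)
o=np.zeros((600,800,3),np.uint8)
o[:380,:420]=a;o[380:540,:420]=b;o[:225,430:790]=c;o[230:550,430:670]=e
cv2.imwrite("pics/z0.png",o)
E
```

```text
k1 top 190 c [0.541  0.0199] ang 14.721236194826588 ext -0.049519838400337426 0.04782777517164322 rect [541.9  20.1] [97.4 16. ] 14.9
k2 top 200 c [ 0.5205 -0.101 ] ang 9.38441374368827 ext -0.04895230764280915 0.047517935751925096 rect [ 521.2 -100.9] [96.5 16.4] 9.4
k1 side 214 c [0.5387 0.0106] ang 15.583911465345778 ext -0.054604397344346675 0.05055342938282416 rect [540.5  11.8] [105.1  20.3] 14.6
k2 side 277 c [ 0.5181 -0.1097] ang 10.85087664756199 ext -0.054974940057275726 0.05053718933803664 rect [ 520.2 -108.9] [105.3  19.9] 9.6Traceback (most recent call last):
  File "<stdin>", line 11, in <module>
  File "<stdin>", line 4, in rep
  File "h.py", line 9, in pt
    o,d=ray(n,uv);return o+d*(z-o[2])/d[2]
        ~~~^^^^^^
  File "h.py", line 5, in ray
    p=ctrl.camera_params(n);T=p["pose"]
ValueError: time passes only in moves, steps and waits
```

```bash
sed -i 's/^def ray/_c={n:ctrl.camera_params(n) for n in ("top","side")}\ndef ray/; s/p=ctrl.camera_params(n)/p=_c[n]/' h.py
python3 - <<'E'
from h import *
t=cv2.imread("pics/top0.png");s=cv2.imread("pics/side0.png")
def rep(name,n,im,lo,hi,roi,z):
    b=blob(mask(im,lo,hi,roi));W=np.array([pt(n,p,z)[:2] for p in b]);c,d,a,e=line(W)
    r=cv2.minAreaRect(W.astype(np.float32)*1000)
    print(name,n,len(b),"px",b.mean(0),"c",c,"ang",np.degrees(np.arctan2(d[1],d[0]))%180,"ext",a,e,"rect",np.round(r[0],1),np.round(r[1],1),round(r[2],1))
B=((100,120,30),(130,255,255));G=((50,100,30),(75,255,255))
rep("blue",'top',t,*B,(165,160,225,255),.041);rep("green",'top',t,*G,(205,160,265,255),.041)
rep("hp",'top',t,*B,(405,140,460,220),.07)
rep("hp",'side',s,*B,(405,250,490,320),.07)
rep("bar",'top',t,(0,0,105),(180,60,255),(362,238,465,272),.008)
rep("bar",'side',s,(0,0,120),(180,60,255),(300,295,440,410),.008)
rep("rib",'top',t,(0,0,0),(180,255,50),(390,246,440,264),.046)
Z=lambda im,x0,y0,x1,y1,k:cv2.resize(im[y0:y1,x0:x1],None,fx=k,fy=k,interpolation=cv2.INTER_CUBIC)
a=Z(t,165,160,270,255,4);b=Z(t,360,235,465,275,4);c=Z(s,170,165,290,240,3);e=Z(t,400,145,460,225,4)
o=np.zeros((600,800,3),np.uint8)
o[:380,:420]=a;o[380:540,:420]=b;o[:225,430:790]=c;o[230:550,430:670]=e
cv2.imwrite("pics/z0.png",o)
E
```

```text
blue top 2457 px [196.3541 208.6117] c [0.5434 0.2919] ang 7.6116700808624955 ext -0.10119459668263313 0.09596494201881327 rect [545.7 294.2] [197.1  99.5] 7.7
green top 2464 px [232.461  203.9099] c [0.5564 0.1935] ang 7.5939870725973435 ext -0.10188434676432168 0.0954624473915228 rect [559.5 195. ] [197.2  99.3] 7.8
hp top 291 px [436.2337 176.3677] c [ 0.6266 -0.3577] ang 159.60810208019095 ext -0.0531585793256017 0.04771136207432547 rect [ 629.4 -358. ] [ 23.8 100.8] 70.0
hp side 538 px [458.5204 275.3569] c [ 0.6424 -0.3574] ang 176.9257279880205 ext -0.07401831445130366 0.06729504562926439 rect [ 645.8 -357.7] [ 25.9 141.1] 86.0
bar top 1894 px [411.3279 258.2012] c [ 0.4091 -0.3   ] ang 86.80581082774 ext -0.13693385868111765 0.14272412918611277 rect [ 412.6 -301.9] [278.5  77.1] 90.0
bar side 14010 px [366.2764 354.5479] c [ 0.4094 -0.3144] ang 9.665046325651701 ext -0.19949662212609703 0.15767381863958585 rect [ 432.5 -311.8] [250.1 270.6] 46.0
rib top 97 px [413.5052 255.3918] c [ 0.4155 -0.2946] ang 85.69692206061099 ext -0.03365923059656911 0.038876580376353206 rect [ 415.  -297.2] [72.6 10.2] 84.8
```

View pics/z0.png

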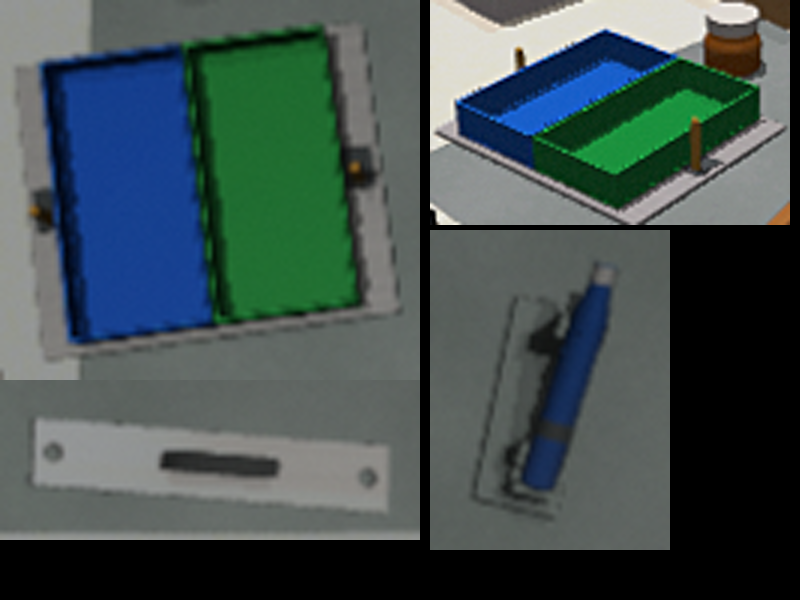

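The crop shows the pin tips at top px (174,213) and (254,202), the bar holes at (373.3,253) and (452,259.3), and the handpiece from tail (427,207) to tip (443.3,154.5).

Run:
```python
from h import *
pl=[pt('top',(174,213),.056),pt('top',(253.8,202),.056)];print("pins top",*pl,"mid",(pl[0]+pl[1])/2,pl[0]-pl[1])
ps=[pt('side',(199.3,181),.056),pt('side',(258.7,204.3),.056)];print("pins side",*ps)
h=[pt('top',(373.3,253),.006),pt('top',(452,259.3),.006)];print("holes",*h,(h[0]+h[1])/2,np.linalg.norm(h[0]-h[1]))
h=[pt('side',(323,315),.006),pt('side',(419,390),.006)];print("holes side",*h)
a=pt('top',(427,207),.046);b=pt('top',(443.3,154.5),.099);d=b-a;print("hp",a,b,np.linalg.norm(d[:2]),np.degrees(np.arctan2(d[1],d[0])))
o=a+d*70/155;print(o); print(proj('side',a),proj('side',b),proj('side',[.541+.018*.0,.0199,.007]))
# knife blade ends
s=cv2.imread("pics/side0.png")
g=lambda m:blob(m).mean(0)
O=((3,90,40),(22,255,255))
print(g(mask(s,*O,(265,215,312,256))),g(mask(s,*O,(298,240,350,285))))
# green bin rim corners into side
R=np.array([[np.cos(.136),-np.sin(.136)],[np.sin(.136),np.cos(.136)]])
for c in [(-.098,-.049),(.098,-.049)]: print("green corner",proj('side',[*(np.array([.5595,.195])+R@c),.041]))
for n,p in(("k1",(.541,.0199,14.7)),("k2",(.5205,-.101,9.4))):
  for e in(-.045,.045):
    print(n,proj('side',[p[0]+e*np.cos(np.radians(p[2])),p[1]+e*np.sin(np.radians(p[2])),.007]))
```

```text
pins top [0.5289 0.3487 0.056 ] [0.5589 0.1341 0.056 ] mid [0.5439 0.2414 0.056 ] [-0.03    0.2146  0.    ]
pins side [0.5323 0.3427 0.056 ] [0.5646 0.1292 0.056 ]
holes [ 0.4235 -0.1956  0.006 ] [ 0.4061 -0.4132  0.006 ] [ 0.4148 -0.3044  0.006 ] 0.21829737765969603
holes side [ 0.4244 -0.2057  0.006 ] [ 0.4084 -0.4155  0.006 ]
hp [ 0.5467 -0.3371  0.046 ] [ 0.6791 -0.3686  0.099 ] 0.13613512003878167 -13.372125869765544
[ 0.6065 -0.3513  0.0699]
[421.9232 303.2234] [476.445  257.6631] [282.1758 241.4517]
[284.1636 242.2056] [316.7365 268.8736]
green corner [228.756  222.3985]
green corner [277.6047 192.8778]
k1 [272.5544 250.8428]
k1 [291.1721 232.6707]
k2 [303.4493 278.465 ]
k2 [324.7747 257.9506]
```

```bash
cat >> h.py <<'E'
def go(p,R):
    S=np.diag([-1.,-1,1]);q0=np.array(ctrl.current_q());best=None
    for A in (R,R@S):
        q=ctrl.ik(list(p),A.tolist())
        if q is not None:
            d=np.abs(np.array(q)-q0).max()
            if best is None or d<best[0]: best=(d,A)
    ctrl.goto(list(p),best[1].tolist());return best[1]
def u(yaw): a=np.radians(yaw);return np.array([np.cos(a),np.sin(a),0])
YC=7.8
BLUE=np.array([.548,.2915,0]);GREEN=np.array([.5615,.1923,0])
def inbin(b,x,y,z): return b+x*u(YC)+y*u(YC+90)+[0,0,z]
def st(m): print(m,"t",round(ctrl.current_t(),2),"tcp",np.array(ctrl.current_tool_pos()),"w",round(ctrl.current_grip_width()*91,1),"gf",round(float(np.max(ctrl.current_grasp_force())),1),"F",np.array(ctrl.current_contact_force()))
E
python3 - <<'E'
from h import *
th=np.radians(20);h=u(-13.4);k=np.array([0,0,1.])
a=h*np.cos(th)+k*np.sin(th);z=h*np.sin(th)-k*np.cos(th);y=np.cross(z,a);R=np.c_[a,y,z]
g=np.array([.606,-.351,.07])-.005*a+.011*z
R=go(g-.09*z,R);st("hover");s=R[:,0]@a
cv2.imwrite("pics/hov.png",np.hstack([ctrl.read_camera("side")[180:400,300:]]))
print(ctrl.move_l(list(g),.15,contact_N=10));st("at")
ctrl.command_gripper(0.0);st("grip")
ctrl.move_l(list(g+[0,0,.12]),.2);st("up")
cv2.imwrite("pics/hp1.png",ctrl.read_camera("side"))
D=down(YC+90)
if (D[:,0]@u(YC))*s<0: D=D@np.diag([-1.,-1,1])
p=inbin(BLUE,-.0125,0,.15);ctrl.goto(list(p),D.tolist());st("over")
for n in("top","side"):cv2.imwrite(f"pics/hp2{n}.png",ctrl.read_camera(n))
E
```

```text
hover t 3.59 tcp [ 0.5755 -0.3431  0.1426] w 91.1 gf 0.0 F [-0.3824  0.3149 -0.3183]
False
at t 4.39 tcp [ 0.6052 -0.3509  0.0585] w 90.8 gf 0.0 F [0.3916 0.6007 0.5913]
grip t 5.43 tcp [ 0.6051 -0.3508  0.0579] w 23.2 gf 30.0 F [-0.0405 -0.124  -0.4418]
up t 6.18 tcp [ 0.6045 -0.3503  0.1767] w 23.3 gf 30.0 F [-0.3889  0.5484 -2.4744]
over t 8.53 tcp [0.5361 0.2891 0.15  ] w 23.3 gf 30.0 F [ 0.8014  0.2936 -1.5104]
```

Run:
```python
import cv2,numpy as np
a=cv2.imread("pics/hp2top.png")[120:300,140:340];b=cv2.imread("pics/hp2side.png")[90:270,130:330]
cv2.imwrite("pics/v1.png",cv2.resize(np.hstack([a,b]),None,fx=2,fy=2))
```

```text
(no output)
```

View pics/v1.png

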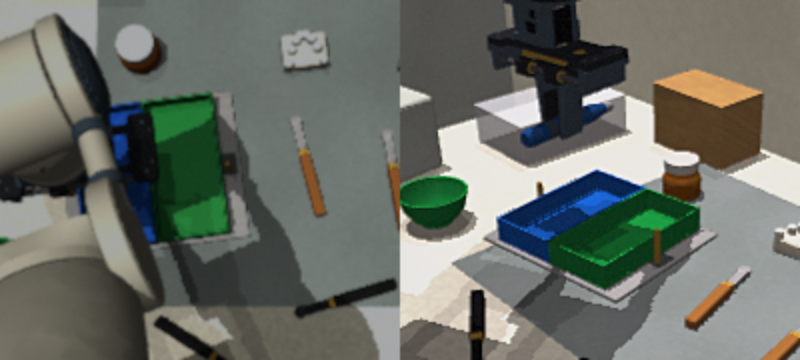

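The handpiece is held level above the blue bin (side px around 560,125 of the crop). Next I place it and go on to both knives.

Run:
```python
from h import *
p=inbin(BLUE,-.0125,0,.0125)
print(ctrl.move_l(list(p),.15,contact_N=8));st("down")
ctrl.command_gripper(0.42);st("rel")
ctrl.move_l(list(inbin(BLUE,-.0125,0,.14)),.25)
def knife(c,yaw,off):
    g=c+.018*u(yaw)
    R=go(g+[0,0,.09],down(yaw+90));ctrl.command_gripper(0.45) if ctrl.current_grip_width()>.5 else None
    print(ctrl.move_l(list(g+[0,0,.0035]),.15,contact_N=8));st("at knife")
    ctrl.command_gripper(0.);st("grip");ctrl.move_l(list(g+[0,0,.12]),.25)
    s=np.sign(R[:,0]@u(yaw));D=down(YC+90);D=D*1. if (D[:,0]@u(YC))*s>0 else D@np.diag([-1.,-1,1])
    ctrl.goto(inbin(GREEN,-.010,off,.12).tolist(),D.tolist())
    st("over")
    return
knife(np.array([.5415,.0172,0]),14.8,.019)
for n in("top","side"):cv2.imwrite(f"pics/k1{n}.png",ctrl.read_camera(n))
a=cv2.imread("pics/k1top.png")[120:300,140:340];b=cv2.imread("pics/k1side.png")[90:270,130:330]
cv2.imwrite("pics/v2.png",cv2.resize(np.hstack([a,b]),None,fx=2,fy=2))
```

```text
False
down t 9.69 tcp [0.5362 0.29   0.0133] w 23.5 gf 30.0 F [ 0.2937  0.055  -1.0308]
rel t 10.14 tcp [0.5357 0.2898 0.0127] w 38.3 gf 0.0 F [ 0.1629  0.6256 -0.2695]
False
at knife t 12.58 tcp [0.5594 0.0222 0.0041] w 38.2 gf 0.0 F [-0.6303 -0.0407  1.0128]
grip t 13.06 tcp [0.5593 0.0218 0.0041] w 15.4 gf 30.0 F [-0.3118  0.2856  7.6514]
over t 14.45 tcp [0.5484 0.2095 0.119 ] w 15.9 gf 30.0 F [ 0.1462 -0.7477 -0.1115]
```

View pics/v2.png

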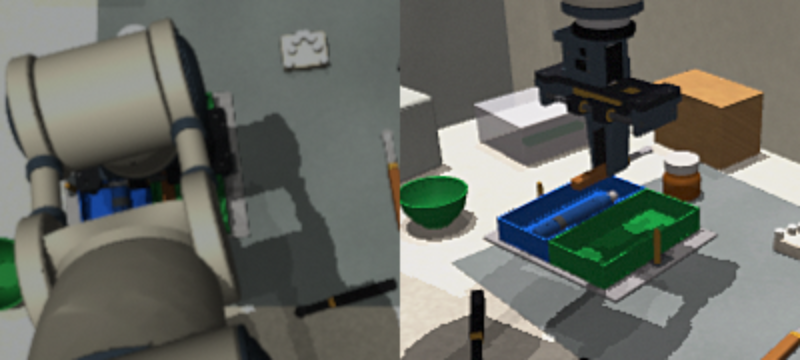

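The handpiece lies flat in the blue bin (crop 570,212) and knife 1 is held level above the green bin.

Run:
```python
from h import *
def place(off):
    print(ctrl.move_l(inbin(GREEN,-.010,off,.0145).tolist(),.15,contact_N=8));st("down")
    ctrl.command_gripper(.27);st("rel");ctrl.move_l(inbin(GREEN,-.010,off,.12).tolist(),.25)
place(.019)
yaw=9.5;g=np.array([.5205,-.1045,0])+.018*u(yaw)
R=go(g+[0,0,.09],down(yaw+90));ctrl.command_gripper(.45)
print(ctrl.move_l(list(g+[0,0,.0045]),.15,contact_N=8));st("at knife")
ctrl.command_gripper(0.);st("grip");ctrl.move_l(list(g+[0,0,.12]),.25)
s=np.sign(R[:,0]@u(yaw));D=down(YC+90);D=D*1. if (D[:,0]@u(YC))*s>0 else D@np.diag([-1.,-1,1])
ctrl.goto(inbin(GREEN,-.010,-.019,.12).tolist(),D.tolist());st("over")
place(-.019)
b=np.array([.4155,-.3075,0])
go(b+[0,0,.12],down(-4.6));ctrl.command_gripper(.6)
st("bar")
for n in("top","side"):cv2.imwrite(f"pics/b{n}.png",ctrl.read_camera(n))
a=cv2.imread("pics/btop.png")[150:270,160:310];c=cv2.imread("pics/bside.png")
c1=c[150:250,165:305];c2=c[250:410,280:450]
o=np.zeros((600,800,3),np.uint8)
def put(i,y,x,k):
    j=cv2.resize(i,None,fx=k,fy=k,interpolation=cv2.INTER_CUBIC);o[y:y+j.shape[0],x:x+j.shape[1]]=j
put(a,0,0,2.5);put(c1,0,380,3);put(c2,310,0,1.8);put(cv2.imread("pics/btop.png")[200:300,340:480],310,380,2.5)
cv2.imwrite("pics/v3.png",o)
```

```text
True
down t 15.27 tcp [0.5478 0.2087 0.0127] w 15.7 gf 30.0 F [1.1871 0.4167 3.1615]
rel t 15.63 tcp [0.547  0.2089 0.0122] w 24.5 gf 0.0 F [0.9884 0.3547 0.1003]
False
at knife t 18.59 tcp [ 0.5386 -0.1017  0.005 ] w 41.0 gf 0.0 F [0.459  0.3556 0.5368]
grip t 19.1 tcp [ 0.5385 -0.1016  0.005 ] w 15.5 gf 30.0 F [-0.8405 -0.1982  8.1318]
over t 20.77 tcp [0.5541 0.1711 0.1195] w 15.4 gf 30.0 F [ 0.1476 -0.1    -0.2769]
True
down t 21.48 tcp [0.553  0.1709 0.0132] w 15.6 gf 30.0 F [0.6769 0.3943 0.7902]
rel t 21.85 tcp [0.5523 0.1713 0.0129] w 24.8 gf 0.0 F [0.3594 0.0318 0.4363]
bar t 24.88 tcp [ 0.4155 -0.3075  0.12  ] w 54.7 gf 0.0 F [1.0521 0.066  0.3297]
```

View pics/v3.png

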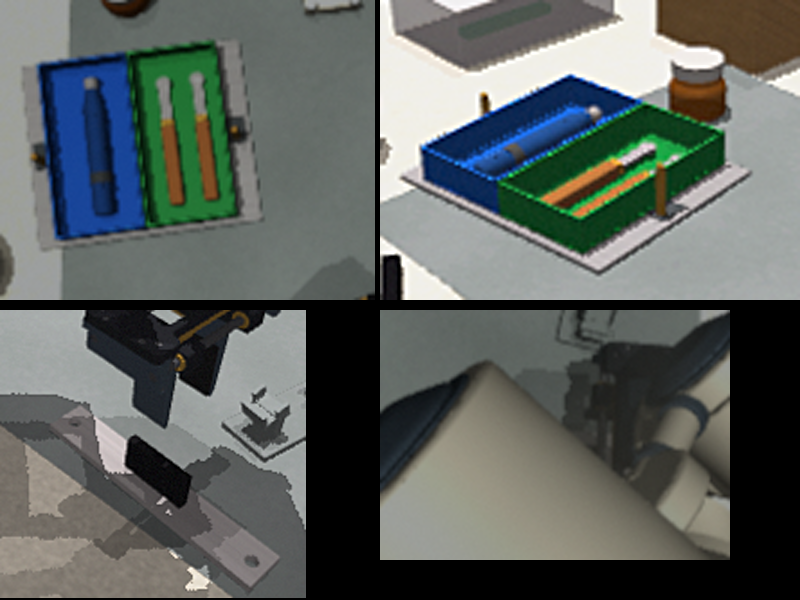

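All three instruments lie flat in their bins (handpiece top crop 98,145; knives 172,140 and 205,140). In the side crop the fingers stand centred over the rib (155,470). Next I grip the bar and hover beside the pins.

Run:
```python
from h import *
b=np.array([.4155,-.3075,0])
print(ctrl.move_l(list(b+[0,0,.014]),.15,contact_N=8));st("at")
ctrl.command_gripper(0.);st("grip")
ctrl.move_l(list(b+[0,0,.13]),.2);st("up")
R=np.array(ctrl.current_eef_rot());s=np.sign(R[:,1]@u(-4.6));D=down(YC if s>0 else YC+180)
p=np.array([.5462,.2395,0])+.045*u(YC)
ctrl.goto(list(p+[0,0,.13]),D.tolist());ctrl.move_l(list(p+[0,0,.088]),.15);ctrl.sleep(.3);st("over")
for n in("top","side"):cv2.imwrite(f"pics/c{n}.png",ctrl.read_camera(n))
c=cv2.imread("pics/cside.png")[140:240,180:310]
cv2.imwrite("pics/v4.png",cv2.resize(c,None,fx=6,fy=6,interpolation=cv2.INTER_CUBIC))
```

```text
False
at t 25.83 tcp [ 0.4158 -0.3078  0.0146] w 54.4 gf 0.0 F [ 1.0207  0.3836 -0.0431]
grip t 26.56 tcp [ 0.4155 -0.3075  0.0141] w 11.7 gf 30.0 F [0.5865 0.2515 2.6222]
up t 27.29 tcp [ 0.4151 -0.3071  0.1292] w 12.2 gf 30.0 F [ 0.4202 -0.2972 -3.1649]
over t 32.7 tcp [0.5912 0.2457 0.0888] w 11.9 gf 30.0 F [-0.27   -0.3884 -2.4631]
```

View pics/v4.png

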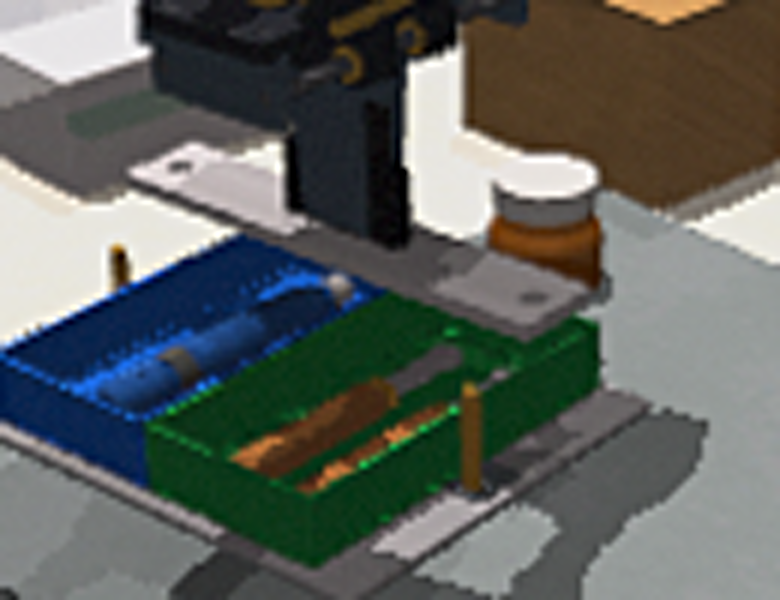

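The bar is held level; its holes are at side px (210,167.8) and (269,189.7), and the pin tips at (199.5,181.2) and (258.5,204.5). I refine these by local centroids.

Run:
```python
from h import *
s=cv2.imread("pics/cside.png");g=cv2.cvtColor(s,cv2.COLOR_BGR2GRAY).astype(int)
for x,y in((210,168),(269,190)):print(g[y-3:y+4,x-4:x+5])
for x,y in((199,181),(258,204)):print(x-4,y-4);print(s[y-4:y+4,x-4:x+5,2].astype(int)-0);print(s[y-4:y+4,x-4:x+5,0].astype(int))
def hole(x,y):
    w=g[y-3:y+4,x-4:x+5].astype(float);w=np.clip(np.median(w)-12-w,0,None);Y,X=np.mgrid[y-3:y+4,x-4:x+5];return np.array([(w*X).sum(),(w*Y).sum()])/w.sum()
H=[pt('side',hole(210,168),.0825),pt('side',hole(269,190),.0825)]
P=[pt('side',(199.1,180.8),.056),pt('side',(258.1,204.1),.056)]
for h,p in zip(H,P):
    d=h-p;print(hole(210,168) if h is H[0] else hole(269,190),h,p,"local dx,dy",d@u(YC),d@u(YC+90))
d=H[0]-H[1];print(np.linalg.norm(d),np.degrees(np.arctan2(d[1],d[0]))-90);d=P[0]-P[1];print(np.linalg.norm(d),np.degrees(np.arctan2(d[1],d[0]))-90)
```

```text
[[ 88 112 162 228 235 225 222 227 233]
 [158 224 225 210 206 204 219 224 220]
 [229 216 132  81  89 108 200 223 196]
 [220 211 143 127 159 150 211 193 186]
 [223 223 226 229 224 193 184 186 187]
 [209 223 223 222 192 182 181 183 184]
 [ 81 166 181 182 186 191 187 186 183]]
[[122 124 123 120 123 124 124 124 130]
 [123 120 115 106 105 114 121 121 123]
 [120 104  75  73  75  76 102 121 125]
 [124 111  95  92  93  99 122 125 122]
 [128 127 126 127 127 126 121 101  74]
 [125 128 130 128 126 101  71  66  71]
 [104 123 125 127 106  77  68  73  59]]
195 177
[[232 232 232 232 231 232 232 232 232]
 [232 231 232 232 233 232 233 232 232]
 [232 232 233 234 234 235 234 232 232]
 [233 232 236 234 230 234 235 234 232]
 [232 234 240 196 164 171 234 237 234]
 [232 234 245 154  70  43 226 240 234]
 [232 234 248 138  61  49 175 237 236]
 [231 235 248 160  78  57 130 237 242]]
[[222 222 221 222 222 222 224 223 222]
 [223 222 222 223 223 226 227 223 220]
 [222 225 227 231 229 229 224 219 219]
 [224 225 230 223 177 211 227 223 223]
 [225 228 241 132  20  94 221 229 224]
 [223 225 242 130  12   0 209 230 22
[... 331 characters left out ...]
21  38  85  89  70  26   6   5]
 [ 50  64  59  81  86  85  34   4   9]]
[[ 71  68  55  31  28  30  29  24  25]
 [ 56  47  25  23  19  21  27  22  48]
 [ 17  14  17  23  20  20  14  35 107]
 [ 19  24  21  23  22  25  36  62  63]
 [ 21  24  23  34  40  53  80  60  25]
 [ 20  22  23  33  39  41  27  20  19]
 [ 22  29  32  26  25  22  21  23  20]
 [ 28  74  47  23  18  23  18  24  22]]
[208.2288 167.2828] [0.5729 0.3523 0.0825] [0.5327 0.3441 0.056 ] local dx,dy 0.040993726490921985 0.0026136686346799956
[270.4927 191.1545] [0.6015 0.1242 0.0825] [0.5642 0.131  0.056 ] local dx,dy 0.036050587783664045 -0.011807249198651426
0.22990393415972038 7.153845877927793
0.2154812162270863 8.42498918785573
```

Run:
```python
from h import *
H=[pt('side',(209.54,167.4),.0827),pt('side',(268.41,189.2),.0827)]
P=[pt('side',(199.1,180.8),.056),pt('side',(258.0,203.85),.056)]
for h,p in zip(H,P):
    d=h-p;print(h,p,"local dx,dy",d@u(YC),d@u(YC+90))
d=H[0]-H[1];print(np.linalg.norm(d),np.degrees(np.arctan2(d[1],d[0]))-90);d=P[0]-P[1];print(np.linalg.norm(d),np.degrees(np.arctan2(d[1],d[0]))-90)
t=cv2.imread("pics/ctop.png");cv2.imwrite("pics/v5.png",cv2.resize(t[140:270,160:280],None,fx=4.5,fy=4.5,interpolation=cv2.INTER_CUBIC))
print(H,(H[0]+H[1])/2,"expected by tcp",np.array([.5912,.2457]),proj('top',H[1]),proj('top',P[1]))
```

```text
[0.5749 0.3487 0.0827] [0.5327 0.3441 0.056 ] local dx,dy 0.04249002410919567 -0.0012053160346045006
[0.6048 0.1354 0.0827] [0.5649 0.1321 0.056 ] local dx,dy 0.04001735991932779 -0.0021521083304913155
0.21538861792945607 7.988871264394945
0.21446427232504683 8.650307424732276
[array([0.5749, 0.3487, 0.0827]), array([0.6048, 0.1354, 0.0827])] [0.5899 0.2421 0.0827] expected by tcp [0.5912 0.2457] [252.7958 183.3278] [254.5426 199.8105]
```

View pics/v5.png

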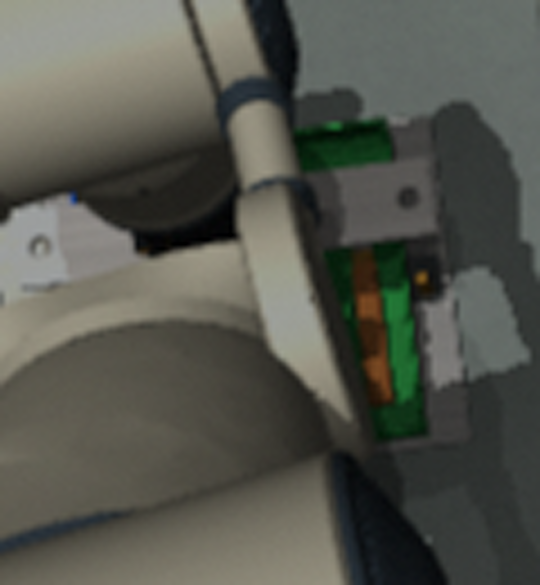

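Top crop: holes at px (250.3,183.4) and (168.5,194.3), near pin at (253.4,201.4). I refine from pixels and use the uncovered top picture for both pins.

Run:
```python
from h import *
c=cv2.imread("pics/ctop.png");b=cv2.imread("pics/btop.png")
def cen(w,x,y,r):
    Y,X=np.mgrid[y-r:y+r+1,x-r:x+r+1];return np.array([(w*X).sum(),(w*Y).sum()])/w.sum()
def pin(im,x,y,r=3):
    a=im[y-r:y+r+1,x-r:x+r+1].astype(float);w=np.clip(a[...,2]-a[...,0]-15,0,None);return cen(w,x,y,r)
def hole(x,y,r=3):
    a=cv2.cvtColor(c,cv2.COLOR_BGR2GRAY)[y-r:y+r+1,x-r:x+r+1].astype(float);print(a.astype(int));w=np.clip(np.median(a)-10-a,0,None);return cen(w,x,y,r)
pr,pl,pr2=pin(b,254,202),pin(b,174,213),pin(c,253,201)
hr,hl=hole(250,183),hole(168,194)
print("pins",pr,pr2,pl,"holes",hr,hl)
P=[pt('top',pl,.0555),pt('top',pr,.0555)];H=[pt('top',hl,.080),pt('top',hr,.080)]
for h,p in zip(H,P):
    d=h-p;print(h,p,d@u(YC),d@u(YC+90))
d=H[0]-H[1];print(np.linalg.norm(d),np.degrees(np.arctan2(d[1],d[0]))-90);d=P[0]-P[1];print(np.linalg.norm(d),np.degrees(np.arctan2(d[1],d[0]))-90)
```

```text
[[87 86 86 87 89 87 85]
 [86 84 74 67 68 76 87]
 [85 74 50 42 41 60 83]
 [83 62 39 44 44 54 76]
 [81 60 37 45 45 54 73]
 [83 69 48 47 52 65 82]
 [87 83 73 68 74 81 88]]
[[158 157 157 155 154 157 158]
 [157 155 140 117 118 140 152]
 [156 142 101  95 109 112 142]
 [155 124  91 139 141 110 133]
 [154 124 104 157 143 119 136]
 [157 141 125 147 144 135 148]
 [157 153 147 147 152 154 157]]
pins [253.2405 201.5071] [253.2902 201.5104] [173.3166 212.3113] holes [250.1061 183.4015] [168.0374 193.619 ]
[0.5776 0.3602 0.08  ] [0.5309 0.3507 0.0555] 0.04757222895109745 0.0030363745163626233
[0.6052 0.1428 0.08  ] [0.5603 0.1356 0.0555] 0.045415427176989605 0.000976802777571831
0.21915387234182135 7.234376394310317
0.21708362183205773 7.79824514095111
```

```bash
cat > fit.py <<'E'
from h import *
R=np.array(ctrl.current_eef_rot());D=down(YC+.6)
if D[:,1]@R[:,1]<0: D=D@np.diag([-1.,-1,1])
p0=np.array(ctrl.current_tool_pos());b=p0-.0445*u(YC)-.0007*u(YC+90);b[2]=0
ctrl.move_l(list(b+[0,0,.088]),.15,ori=D.tolist())
ctrl.move_l(list(b+[0,0,.075]),.1);ctrl.sleep(.1);st("over")
for ox,oy in [(0,0),(1.5,1),(-1.5,-1),(1.5,-1),(-1.5,1),(3,1.5),(-3,-1.5),(0,2.5),(0,-2.5),(3,0),(-3,0)]:
    q=b+ox*.001*u(YC)+oy*.001*u(YC+90)
    ctrl.move_l(list(q+[0,0,.073]),.05)
    c=ctrl.move_l(list(q+[0,0,.0545]),.04,contact_N=8)
    z=ctrl.current_tool_pos()[2];print(ox,oy,c);st("p");print(np.array(ctrl.current_wrist_torque()))
    if z<.066 or ctrl.current_t()>50: break
for n in("top","side"):cv2.imwrite(f"pics/d{n}.png",ctrl.read_camera(n))
E
python3 fit.py
```

```text
over t 33.62 tcp [0.5474 0.239  0.0751] w 11.9 gf 30.0 F [ 1.0497  0.9431 -1.5857]
0 0 True
p t 34.33 tcp [0.5472 0.239  0.0548] w 11.5 gf 30.0 F [ 1.1078 -0.2968  4.4199]
[ 0.0807  0.1341 -0.2057]
```

It went down at the first try and met the rims at the expected height. I release, retreat and check.

Run:
```python
from h import *
ctrl.command_gripper(.35);st("rel")
p=np.array(ctrl.current_tool_pos());ctrl.move_l(list(p+[0,0,.14]),.2)
ctrl.goto([.42,-.05,.25],np.array(ctrl.current_eef_rot()).tolist());st("away")
t=ctrl.read_camera("top");s=ctrl.read_camera("side")
o=np.hstack([cv2.resize(t[140:265,155:280],(400,400),interpolation=cv2.INTER_CUBIC),cv2.resize(s[140:250,175:285],(400,400),interpolation=cv2.INTER_CUBIC)])
cv2.imwrite("pics/v6.png",o)
```

```text
rel t 34.94 tcp [0.5469 0.2389 0.0549] w 31.7 gf 0.0 F [0.082  0.2246 0.2771]
away t 40.68 tcp [ 0.42 -0.05  0.25] w 31.9 gf 0.0 F [ 0.183   0.0773 -0.3567]
```

View pics/v6.png

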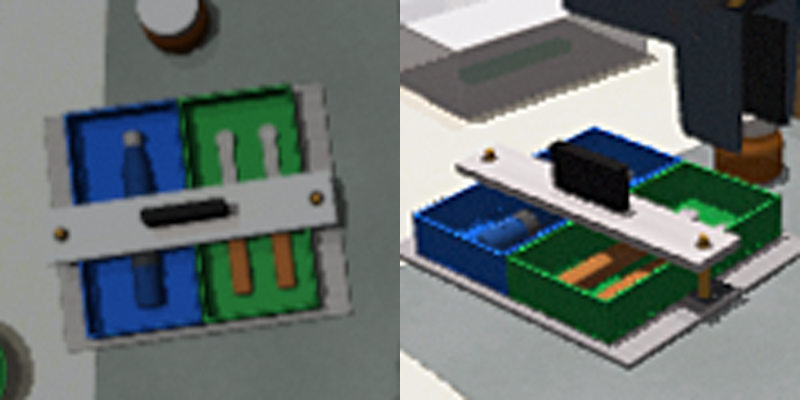

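The bar lies flat on the rims, with brass pins showing in both holes (top crop 61,233 and 317,198; side crop 488,155 and 703,241). All three instruments are beneath it, so I hand in.

```bash
python3 -c "
from bench import ctrl
print(ctrl.sign_off())"
```

```text
the job is handed in; nothing more can be done
None
```

I handed the job in about 41 s into the 72 s limit: the handpiece is flat in the blue bin, both wax knives are flat in the green bin, and the hold-down bar is seated over both pins, flat on the rims and released.

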